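Unclip two sample tubes and sort them by heft

ROBOT

A 6-joint arm with a two-finger parallel gripper is mounted at the origin on a cart in front of the work surface, level with it; the furniture and walls round the work are solid. World frame = base frame: x ahead of the robot, y to its left, z up, the work surface at z = 0. Lengths are in m, angles in rad, forces in N, time in s.
With the tool pointing down it reaches from about 0.325 to 0.925 m from the base axis. Payload 3.1 kg.
Tool frame: the origin (TCP) lies at the very end of the fingers, on their centre line; the grasp point (between the pads) lies 19 mm behind it; z points along the fingers, y is the direction in which the jaws open and shut (so a half turn about z gives the same grasp; the last joint's range is limited). The gripper opens to 85 mm and grips with 20 to 120 N. Pads are 22 mm wide; open, the fingers measure 114 mm over their backs; the gripper's body (76 mm by 85 mm) begins 54 mm behind the grasp point. The pads swing forward as they close: fully open they stand 13 mm farther back than shut.
Start: joints at [1.234, 0.217, 1.613, -0, 1.311, -0.112], TCP at [0.139, 0.609, 0.231] pointing down, gripper open.
Joint ranges: [-2.75, 2.75], [-0.78, 2.1], [0.31, 2.55], [-1.13, 4.27], [0.13, 2.63], [-2.58, 2.58]. Speed limits (rad/s): [2.79, 2.79, 3.14, 3.14, 3.14, 3.14].

INTERFACE

Orientations are given as a unit quaternion [w, x, y, z].
In Python, from station import status, imaging, ctrl gives the robot as it stands.
- The arm moves only by the tool drive_tool, never from a script. Its argument "series" is a list of rows, each an object of numbers: "x", "y", "z": the shift along the tool's x, y, z in cm; "spin": the turn about the tool's z in degrees; "jaw": the finger opening in cm, from 0 to 8.54. In form: [{"x": .., "y": .., "z": .., "spin": .., "jaw": ..}, ...]. A call has exactly 8 rows; each row is the pose to reach, as a shift and turn from the pose measured when the call began, along the tool's axes at that moment; what a row does not reach only later rows make up. A row lasts 1/12 s, in which the tool goes at most 41.7 mm and 7.16 degrees, less where a joint would pass 70% of its speed; a pose out of reach is approached as far as the arm can. A call with a gripper value outside its range is refused whole. The fingers move at their own pace and stop on an object; "force" is the grip in N (left out, the last holds). Time passes only in rows, so rows that repeat a pose let the fingers close, or fill a call up. It gives the time, the measured TCP pose, the force and the opening at its end, in the units of the state.
- status.sense(): the state, without advancing time (a new reading comes with each control period).
- imaging.capture(name): name is "scene" or "top"; returns (picture, depth): 384x512x3 uint8, red, green, blue; 384x512 float32, m along the optical axis (not along the pixel's ray), 0 where there is no reading.
- imaging.camera_info(name): a dict with "camera_matrix" (3x3 intrinsics, pixels), "R" (3x3) and "t" (3): a world point X has camera coordinates R X + t. Camera axes: x right, y down, z forward; pixel columns grow to the right and rows downward; lengths in m; the calibration is good to about 2 mm. A picture is of the moment at which its call begins. camera_info takes no time and is no camera call.
- ctrl.job_done(): hands the job in, once; it reports no verdict.
Trained networks look in the newest picture that a camera, given by its name, has taken for a name from the list of things; names that differ only in an ending like _2 or _b are one class to them, and where a whole thing is asked for, a point or a joint stands for the part that bears it (a point fixed in the world has none). Each returns a list of dicts, best first, with "score" (0 to 1); they miss things now and then, are a little off and sometimes report something else, mostly with a low value. They report only what shows in the picture. A call takes as long as a camera call.
- imaging.look_for(target, camera): "rect" ([left, top, right, bottom] in pixels, round what is visible of it).
The state is a dict: "time_s": time; "q": joint angles; "joint_vel": joint speeds; "joint_torque": joint torques, N m; "tcp_pos": TCP position; "ee_rot": TCP orientation; "ft_force": force on the tool from outside, world axes, zero at the start; "torque": the same for the moment, N m; "width": finger opening in m.
Only numpy, scipy, OpenCV 4.12 (cv2) and the standard library are available. Lean on these libraries where they do the work, as an engineer would, in place of code of your own. Each camera call takes 0.05 s, during which the arm holds its last target.

TASK

Pull both capped metal sample tubes sideways, straight out through the mouths of their spring clips, and feel the weight of each in the gripper: lay a tube heavier than about 200 g flat in the white tray and a lighter one flat in the blue tray (within 40 g of that either tray will do; both may belong in the same tray). Lay them down gently without dropping or flinging them, and leave the red carton and the pen alone.

Things in the scene. Friction and masses are not known exactly. Their poses are not given: they have to be found in the camera images.
- tube_a_center (a point): point on the axis of tube a, a closed metal sample tube with blue screw cap lying level in the clips of stand a; y runs along it. Barrel 29.4 mm in diameter, from 54 mm on the -y side (plain end) to 60 mm on the +y side; cap 35 mm in diameter on the last 14 mm there. Grip it here, between the clips. It weighs 70 to 340 g, which cannot be seen
- stand_a_clip (a point): clip axis of stand a, midway between its two steel spring clips, 60 mm above the worktop; y along the held tube, -x the way the mouths face (level, roughly towards the robot). Pulled along -x the clips together resist with roughly 10 to 20 N and snap open within 10 mm; 35 mm out the tube is clear. Keep hold as it snaps. Jaws reach 20 mm above and 22 mm in front of this axis
- stand_a: green stand a, fixed; origin under the clip axis, axes as its clip point. Clips 12 mm wide sit at y = +33 and -33 mm on posts 14 mm wide, 22 to 31 mm behind the axis (+x), 72 mm high. Between them 50 mm along y is free for fingers round the tube, down to a base plate 10 mm thick, from 25 mm in front of to 45 mm behind the axis
- tube_b_center (a point): point on the axis of tube b, a closed metal sample tube with blue screw cap lying level in the clips of stand b; y runs along it. Barrel 29.4 mm in diameter, from 54 mm on the -y side (plain end) to 60 mm on the +y side; cap 35 mm in diameter on the last 14 mm there. Grip it here, between the clips. It weighs 70 to 340 g, which cannot be seen
- stand_b_clip (a point): clip axis of stand b, midway between its two steel spring clips, 60 mm above the worktop; y along the held tube, -x the way the mouths face (level, roughly towards the robot). Pulled along -x the clips together resist with roughly 10 to 20 N and snap open within 10 mm; 35 mm out the tube is clear. Keep hold as it snaps. Jaws reach 20 mm above and 22 mm in front of this axis
- stand_b: green stand b, fixed; origin under the clip axis, axes as its clip point. Clips 12 mm wide sit at y = +33 and -33 mm on posts 14 mm wide, 22 to 31 mm behind the axis (+x), 72 mm high. Between them 50 mm along y is free for fingers round the tube, down to a base plate 10 mm thick, from 25 mm in front of to 45 mm behind the axis
- white_tray: white tray, fixed, 130 mm (x) by 150 mm (y), on feet, rim 6 mm thick, its top 25 mm above the worktop; origin on the worktop under its middle, floor 18 mm above it. A rib along y at x = 0, 6 mm wide and 5 mm high, parts it into two lanes, one tube in each, lying along y; lane middles at x = +32 and -32 mm
- blue_tray: blue tray, fixed, 130 mm (x) by 150 mm (y), on feet, rim 6 mm thick, its top 25 mm above the worktop; origin on the worktop under its middle, floor 18 mm above it. A rib along y at x = 0, 6 mm wide and 5 mm high, parts it into two lanes, one tube in each, lying along y; lane middles at x = +32 and -32 mm
- cooler_box: white cooler box with red lid, fixed, 200 mm (y) by 260 mm (x) and 234 mm high, origin at the centre of its underside; keep the arm and gripper clear of it: carry things past in front of it
- red_box: small red carton, 55 x 75 x 24 mm; origin at the centre of its underside; leave alone
- felt_pen: white felt pen with a blue cap, 139 mm long (y), 11 mm thick, lying down; origin at the centre of its underside; leave alone
- tube_a: tube a itself; its origin is the point tube_a_center; turns as it rolls
- tube_b: tube b itself; its origin is the point tube_b_center; turns as it rolls

How it is judged:
By the outcome, as a careful person would: the job done as asked, in the order asked, and still so for the second after the job is handed in, with the robot touching nothing.
It also fails if it takes over 72 s, if anything falls off the work surface, if the arm or the gripper's body presses on something with over 40 N, if the wrist force passes 120 N, or if a joint passes its speed limit or range.

## Working session

There is one attempt and no reset: what is moved stays moved. The work goes in short steps, Python scripts to look and compute and a tool call to move; the robot and the scene stay as the last step left them, time stands still between calls to the robot, and variables do not carry over. Pictures are saved under pics/ and viewed, and the job is handed in when it is done.

Besides the shell and the picture viewer there is one more tool, called as name([rows], argument=value, ...), one row to a line, values as JSON. drive_tool: Moves the arm, as the interface text tells. Its arguments: {"type":"object","properties":{"series":{"type":"array"},"force":{"type":"number"}},"required":["series"]}

```bash
ls; mkdir -p pics
python3 - <<'E'
from station import status, imaging, ctrl
import cv2,numpy as np
s=status.sense()
print(s)
for n in("scene","top"):
    im,d=imaging.capture(n)
    cv2.imwrite(f"pics/{n}0.png",im[:,:,::-1]); np.savez(f"{n}0.npz",im=im,d=d)
    print(n,imaging.camera_info(n))
    for t in("tube_a","stand_a","white_tray","blue_tray","cooler_box","red_box","felt_pen"):
        print(t,[(round(r["score"],2),np.round(r["rect"]).tolist()) for r in imaging.look_for(t,n)][:4])
E
```

```text
pics
{'time_s': 0.0, 'q': array([ 1.23377008e+00,  2.17756918e-01,  1.61492059e+00,  1.92801376e-05,
        1.31128805e+00, -1.12210822e-01]), 'joint_vel': array([ 0.00143022,  0.00064428, -0.00054822, -0.00139542, -0.00037595,
        0.00203724]), 'joint_torque': array([ 1.38703908e-03, -3.96832323e+01, -3.03862274e+01,  1.26212881e-04,
        9.38836456e-03, -2.71646833e-06]), 'tcp_pos': array([0.13904036, 0.60851171, 0.22997362]), 'ee_rot': array([-2.73344829e-04,  1.12173531e-01,  9.93687924e-01, -1.15457568e-03]), 'ft_force': array([ 0.27922039,  0.56059083, -0.25266219]), 'torque': array([-0.00766745, -0.02239713, -0.03154447]), 'width': 0.08570746720205066}
scene {'camera_matrix': array([[346.39750524,   0.        , 254.02232027],
       [  0.        , 346.39750524, 192.23761757],
       [  0.        ,   0.        ,   1.        ]]), 'R': array([[ 0.72292067, -0.69061297,  0.02096239],
       [-0.44105864, -0.4846204 , -0.75538755],
       [ 0.53183924,  0.53683963, -0.65494292]]), 't': array([-0.4042541 ,  0.29984577,  0.83914845])}
tube_a [(0.82, [314.0, 212.0, 350.0, 238.
[... 468 characters left out ...]
 424.72475247, 193.98413464],
       [  0.        ,   0.        ,   1.        ]]), 'R': array([[ 0.0239013 , -0.99961326,  0.01421504],
       [-0.99160906, -0.02551209, -0.12673041],
       [ 0.12704405, -0.01106674, -0.99183534]]), 't': array([-0.00216644,  0.56654625,  1.30479439])}
tube_a [(0.77, [290.0, 224.0, 331.0, 240.0]), (0.69, [320.0, 164.0, 357.0, 177.0])]
stand_a [(0.85, [295.0, 218.0, 329.0, 249.0]), (0.78, [315.0, 162.0, 351.0, 186.0])]
white_tray [(0.8, [213.0, 205.0, 267.0, 254.0])]
blue_tray [(0.56, [344.0, 199.0, 395.0, 241.0]), (0.51, [321.0, 165.0, 356.0, 176.0])]
cooler_box [(0.68, [296.0, 226.0, 332.0, 242.0])]
red_box [(0.77, [118.0, 221.0, 144.0, 236.0])]
felt_pen []
```

Run:
```python
import cv2
a=cv2.imread("pics/top0.png")[130:290,90:430]; cv2.imwrite("pics/t0c.png",cv2.resize(a,None,fx=2.35,fy=2.35,interpolation=cv2.INTER_CUBIC))
a=cv2.imread("pics/scene0.png")[120:330,120:410]; cv2.imwrite("pics/s0c.png",cv2.resize(a,None,fx=2.7,fy=2.7,interpolation=cv2.INTER_CUBIC))
```

```text
(no output)
```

View pics/t0c.png

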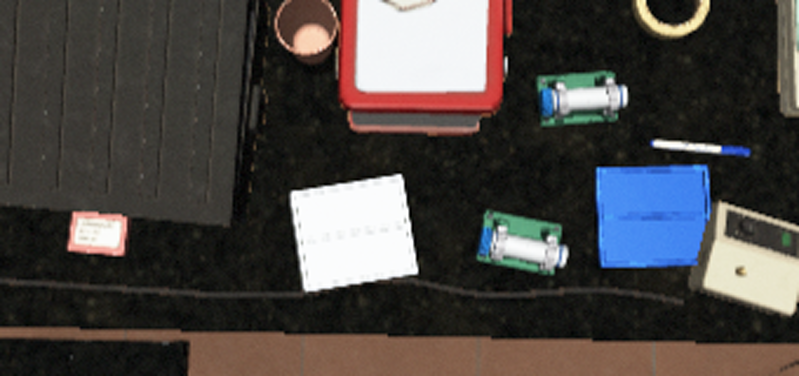

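View pics/s0c.png

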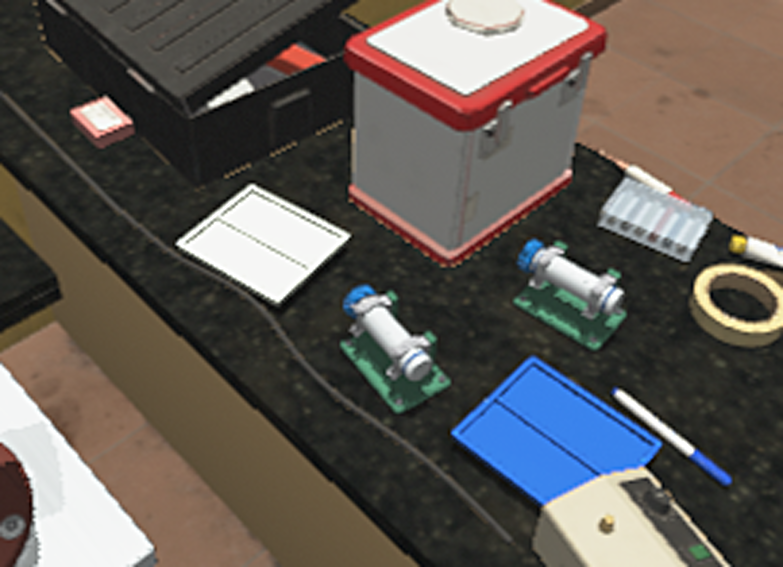

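View pics/top0.png

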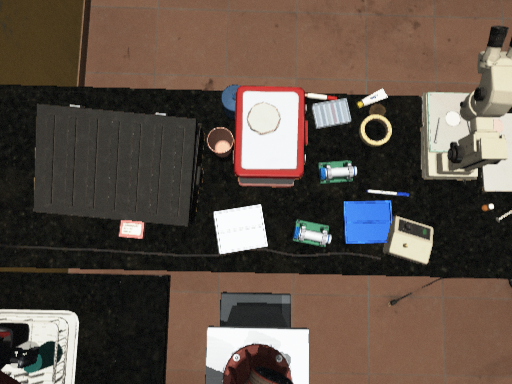

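View pics/scene0.png

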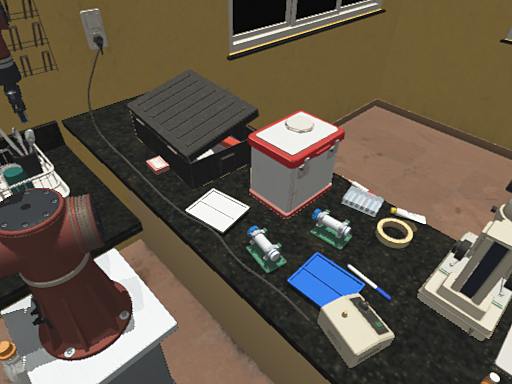

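```bash
cat > h.py <<'E'
import numpy as np
from station import imaging
def cloud(n,d):
    c=imaging.camera_info(n);K=c["camera_matrix"]
    v,u=np.mgrid[:384,:512]
    P=np.stack([(u-K[0,2])/K[0,0]*d,(v-K[1,2])/K[1,1]*d,d],-1)
    return (P-c["t"])@c["R"]
E
python3 - <<'E'
from h import *
import cv2
for n in("top","scene"):
    f=np.load(n+"0.npz");im=f["im"];d=f["d"];W=cloud(n,d);ok=d>0
    hsv=cv2.cvtColor(im,cv2.COLOR_RGB2HSV);H,S,V=[hsv[...,i].astype(int) for i in range(3)]
    def rep(nm,m):
        p=W[m&ok]
        print(n,nm,len(p),"min",p.min(0).round(3),"max",p.max(0).round(3),"mean",p.mean(0).round(4)); return p
    # table
    R=dict(top=dict(w=(205,198,275,260),b=(338,195,396,247),s1=(286,214,336,252),s2=(312,156,362,188)),
     scene=dict(w=(180,183,252,240),b=(284,250,366,312),s1=(242,222,292,276),s2=(306,205,354,250)))[n]
    def box(k):
        m=np.zeros(d.shape,bool);l,t,r,b=R[k];m[t:b,l:r]=1;return m
    z=W[...,2]
    for k,mm in(("w",(S<60)&(V>130)),("b",(H>100)&(H<125)&(S>120))):
        m=box(k)&mm&(z>0.008)&(z<.035)
        p=rep(k,m)
        r=cv2.minAreaRect(p[:,:2].astype(np.float32)*1000);print("   rect",r, np.median(p[:,2]))
    for k in("s1","s2"):
        m=box(k)&(z>0.02)&(z<.1)
        p=rep(k,m)
        q=p[p[:,2]>0.065]; 
        white=(S<70)&(V>120)
        q=W[box(k)&ok&white&(z>.06)&(z<.1)]
        c=q.mean(0);u,s,vt=np.linalg.svd(q-c);print("   tube c",c.round(4),"dir",vt[0].round(3),"yaw deg",np.degrees(np.arctan2(-vt[0][0],vt[0][1])),"ext",((q-c)@vt[0]).min(),((q-c)@vt[0]).max(),"top z",np.percentile(q[:,2],95))
        g=W[box(k)&ok&(H>60)&(H<90)&(S>80)&(z>0.002)&(z<.02)]
        r=cv2.minAreaRect(g[:,:2].astype(np.float32)*1000);print("   base",r)
        cap=W[box(k)&ok&(H>95)&(H<125)&(S>120)&(z>.04)];print("   cap",cap.mean(0),cap.max(0),cap.min(0))
f=np.load("top0.npz");W=cloud("top",f["d"])
t=W[256:264,180:420];print("table z",np.median(t[...,2]))
m=W[215:265,385:436];print("scale",m[m[...,2]>.03].min(0),m[m[...,2]>.03].max(0))
m=W[85:190,232:310];q=m[m[...,2]>.15];print("cooler",q.min(0),q.max(0))
E
```

```text
top w 2065 min [ 0.379 -0.022  0.008] max [0.536 0.148 0.034] mean [0.4577 0.0639 0.0183]
   rect ((457.2070007324219, 63.610164642333984), (135.1317138671875, 153.47882080078125), 10.589417457580566) 0.017850505293125596
top b 1942 min [ 0.423 -0.42   0.009] max [ 0.56  -0.262  0.03 ] mean [ 0.4924 -0.34    0.0182]
   rect ((490.5615234375, -342.7075500488281), (134.41860961914062, 155.42916870117188), 2.5673904418945312) 0.017772318895264497
top s1 458 min [ 0.417 -0.215  0.02 ] max [ 0.482 -0.1    0.083] mean [ 0.4442 -0.1567  0.0696]
   tube c [ 0.4404 -0.1633  0.0717] dir [-0.178 -0.984 -0.009] yaw deg 169.74524570145653 ext -0.04760427678224822 0.05178021936971463 top z 0.07820802300497746
   base ((449.0080871582031, -161.13548278808594), (107.7899398803711, 73.0235595703125), 79.82451629638672)
   cap [ 0.44844586 -0.10775894  0.07033603] [ 0.4638429  -0.10030802  0.08095649] [ 0.43333691 -0.1168961   0.04727878]
top s2 459 min [ 0.618 -0.295  0.021] max [ 0.68  -0.18   0.083] mean [ 0.6428 -0.2344  0.0684]
   tube c [ 0.6414 -0.243   0.072 ] dir [-0.094  0.996  0.006] yaw de
[... 1244 characters left out ...]
20347136  0.04833548]
scene s2 513 min [ 0.618 -0.298  0.038] max [ 0.675 -0.184  0.08 ] mean [ 0.6358 -0.2433  0.065 ]
   tube c [ 0.6372 -0.2471  0.07  ] dir [-0.086  0.996  0.003] yaw deg 4.938067197718509 ext -0.04937630755234225 0.05102455979556847 top z 0.07687590587774737
   base ((648.3719482421875, -243.14508056640625), (68.46332550048828, 105.48324584960938), 6.095648288726807)
   cap [ 0.6273464  -0.19477338  0.06717702] [ 0.65120852 -0.18356931  0.0770136 ] [ 0.6179818  -0.28732708  0.04629098]
table z -0.000996177770096974
scale [ 0.36349407 -0.53862866  0.03000248] [0.50990203 0.026728   1.36597062]
cooler [ 0.39607781 -0.12010852  0.18156715] [0.84922268 0.08510783 1.36597062]
```

```bash
cat >> h.py <<'E'
from scipy.spatial.transform import Rotation as Ro
from station import status
def pose():
    s=status.sense();q=s["ee_rot"];R=Ro.from_quat([q[1],q[2],q[3],q[0]]).as_matrix()
    return s,np.array(s["tcp_pos"]),R
def yaw(R): return np.degrees(np.arctan2(R[1,1],R[0,1]))
def delta(x,y,z,yw):
    s,p,R=pose(); d=R.T@(np.array([x,y,z])-p)*100
    sp=yaw(R)-yw; sp=(sp+180)%360-180
    print("to",(x,y,z,yw),"->cm",d.round(2),"spin",round(sp,2),"dist",round(np.linalg.norm(d),1))
def st():
    s,p,R=pose();print("t",round(s["time_s"],2),"p",p.round(4),"yaw",yaw(R).round(2),"zt",R[:,2].round(4),"F",s["ft_force"].round(2),"w",round(s["width"],4),"q",s["q"].round(2))
E
python3 -c "
from h import *
st();delta(.33,.30,.22,48);delta(.439,-.162,.16,-10)"
```

```text
t 0.8 p [0.1393 0.6093 0.2314] yaw 77.12 zt [ 0.e+00  1.e-04 -1.e+00] F [ 0.21  1.06 -0.28] w 0.0851 q [ 1.23  0.22  1.61 -0.    1.31 -0.11]
to (0.33, 0.3, 0.22, 48) ->cm [-25.48 -25.9    1.13] spin 29.12 dist 36.4
to (0.439, -0.162, 0.16, -10) ->cm [-46.41 -68.51   7.13] spin 87.12 dist 83.1
```

drive_tool([
  {"x": -2.5,"y": -2.6,"z": 0,"spin": 3,"jaw": 8.5},
  {"x": -5.3,"y": -5.4,"z": 0.2,"spin": 7,"jaw": 8.5},
  {"x": -8.1,"y": -8.2,"z": 0.4,"spin": 11,"jaw": 8.5},
  {"x": -10.9,"y": -11,"z": 0.6,"spin": 15,"jaw": 8.5},
  {"x": -13.7,"y": -13.9,"z": 0.8,"spin": 19,"jaw": 8.5},
  {"x": -16.5,"y": -16.8,"z": 1,"spin": 23,"jaw": 8.5},
  {"x": -19.3,"y": -19.7,"z": 1,"spin": 27,"jaw": 8.5},
  {"x": -22,"y": -22.5,"z": 1,"spin": 30,"jaw": 8.5},
])

```text
time_s: 1.47
tcp_pos: [0.3042, 0.3391, 0.2214]
ee_rot: [0.0, 0.367, 0.93, 0.0]
ft_force: [0.1, 1.0, 0.2]
width: 0.0852
```

```bash
python3 -c "
from h import *
st();delta(.42,0,.18,12);delta(.439,-.162,.16,-10)"
```

```text
t 1.47 p [0.3042 0.3391 0.2214] yaw 46.96 zt [ 6.e-04  2.e-04 -1.e+00] F [0.15 1.03 0.24] w 0.0852 q [ 0.69 -0.15  2.01 -0.    1.28 -0.13]
to (0.42, 0, 0.18, 12) ->cm [-31.61 -16.88   4.14] spin 34.96 dist 36.1
to (0.439, -0.162, 0.16, -10) ->cm [-44.05 -27.43   6.14] spin 56.96 dist 52.3
```

drive_tool([
  {"x": -3.4,"y": -2,"z": 0.3,"spin": 4,"jaw": 8.5},
  {"x": -6.8,"y": -4,"z": 0.8,"spin": 8,"jaw": 8.5},
  {"x": -10.2,"y": -6,"z": 1.3,"spin": 13,"jaw": 8.5},
  {"x": -13.6,"y": -8,"z": 1.8,"spin": 18,"jaw": 8.5},
  {"x": -17,"y": -10,"z": 2.3,"spin": 23,"jaw": 8.5},
  {"x": -20.4,"y": -12,"z": 2.8,"spin": 28,"jaw": 8.5},
  {"x": -23.8,"y": -14,"z": 3.3,"spin": 33,"jaw": 8.5},
  {"x": -27.2,"y": -16,"z": 4,"spin": 38,"jaw": 8.5},
])

```text
time_s: 2.13
tcp_pos: [0.3945, 0.0346, 0.1821]
ee_rot: [0.001, 0.651, 0.759, 0.001]
ft_force: [0.4, 1.0, -0.3]
width: 0.085
```

```bash
python3 -c "
from h import *
st();delta(.439,-.162,.15,-10)"
```

```text
t 2.13 p [0.3945 0.0346 0.1821] yaw 8.71 zt [ 3.4e-03  1.0e-04 -1.0e+00] F [ 0.39  1.04 -0.3 ] w 0.085 q [-0.09 -0.26  2.17  0.    1.22 -0.24]
to (0.439, -0.162, 0.15, -10) ->cm [-20.11   1.41   3.22] spin 18.71 dist 20.4
```

drive_tool([
  {"x": -3.5,"y": 0.2,"z": 0.5,"spin": 4,"jaw": 8.5},
  {"x": -7,"y": 0.5,"z": 1,"spin": 8,"jaw": 8.5},
  {"x": -11,"y": 0.8,"z": 1.5,"spin": 12,"jaw": 8.5},
  {"x": -15,"y": 1.1,"z": 2,"spin": 15,"jaw": 8.5},
  {"x": -18,"y": 1.3,"z": 2.7,"spin": 17.5,"jaw": 8.5},
  {"x": -20.1,"y": 1.4,"z": 3.2,"spin": 18.7,"jaw": 8.5},
  {"x": -20.1,"y": 1.4,"z": 3.2,"spin": 18.7,"jaw": 7},
  {"x": -20.1,"y": 1.4,"z": 3.2,"spin": 18.7,"jaw": 7},
])

```text
time_s: 2.8
tcp_pos: [0.4387, -0.1627, 0.15]
ee_rot: [0.0, 0.767, 0.642, 0.001]
ft_force: [0.1, -0.3, 1.0]
width: 0.0697
```

```bash
python3 -c "
from h import *
import cv2
st()
F=[]
for i in range(14):
    im,d=imaging.capture('scene' if i%2 else 'top'); cv2.imwrite('pics/%s1.png'%('scene' if i%2 else 'top'),im[:,:,::-1]); F.append(status.sense()['ft_force'])
F=np.array(F);print(F.mean(0),F.std(0))
a=cv2.imread('pics/scene1.png')[120:320,180:400]; cv2.imwrite('pics/s1c.png',cv2.resize(a,None,fx=2.7,fy=2.7,interpolation=cv2.INTER_CUBIC))
st();delta(.439,-.162,.05,-10)"
```

```text
t 2.8 p [ 0.4387 -0.1627  0.15  ] yaw -10.12 zt [ 2.6e-03  9.0e-04 -1.0e+00] F [ 0.14 -0.29  0.96] w 0.0697 q [-0.51 -0.03  2.05  0.    1.13 -0.33]
[-0.24878909  0.08924209  0.11305033] [0.34312258 0.42563378 0.54194783]
t 3.5 p [ 0.4389 -0.1618  0.1502] yaw -9.98 zt [ 3.4e-03  1.0e-04 -1.0e+00] F [0.19 0.44 0.55] w 0.0703 q [-0.5  -0.04  2.05  0.    1.13 -0.33]
to (0.439, -0.162, 0.05, -10) ->cm [-0.02 -0.02 10.02] spin 0.02 dist 10.0
```

View pics/s1c.png

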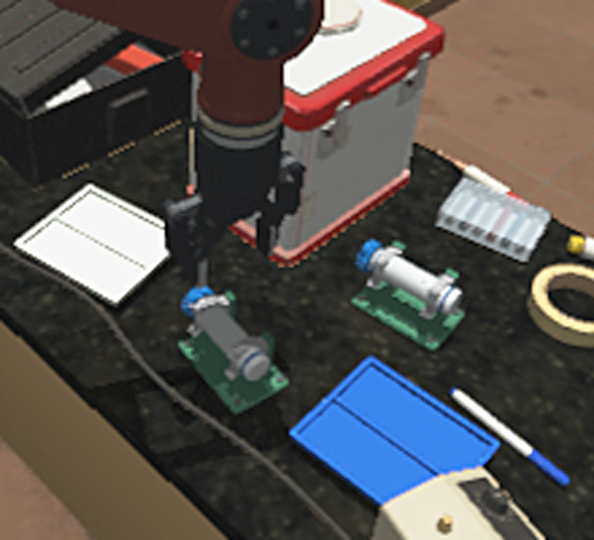

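drive_tool([
  {"x": 0,"y": 0,"z": 2,"spin": 0,"jaw": 7},
  {"x": 0,"y": 0,"z": 4,"spin": 0,"jaw": 7},
  {"x": 0,"y": 0,"z": 6,"spin": 0,"jaw": 7},
  {"x": 0,"y": 0,"z": 8,"spin": 0,"jaw": 7},
  {"x": 0,"y": 0,"z": 9.2,"spin": 0,"jaw": 7},
  {"x": 0,"y": 0,"z": 10,"spin": 0,"jaw": 7},
  {"x": 0,"y": 0,"z": 10,"spin": 0,"jaw": 6},
  {"x": 0,"y": 0,"z": 10,"spin": 0,"jaw": 5},
])

```text
time_s: 4.17
tcp_pos: [0.4392, -0.1619, 0.0502]
ee_rot: [0.001, 0.766, 0.643, 0.001]
ft_force: [0.3, 0.1, -0.3]
width: 0.0504
```

```bash
python3 -c "
from h import *
import cv2
st()
im,d=imaging.capture('scene'); cv2.imwrite('pics/s2.png',im[:,:,::-1])
a=cv2.imread('pics/s2.png')[180:300,220:380]; cv2.imwrite('pics/s2c.png',cv2.resize(a,None,fx=4,fy=4,interpolation=cv2.INTER_CUBIC))
"
```

```text
t 4.17 p [ 0.4392 -0.1619  0.0502] yaw -9.98 zt [ 3.e-03  3.e-04 -1.e+00] F [ 0.27  0.13 -0.26] w 0.0504 q [-0.5   0.13  2.1   0.    0.91 -0.33]
```

View pics/s2c.png

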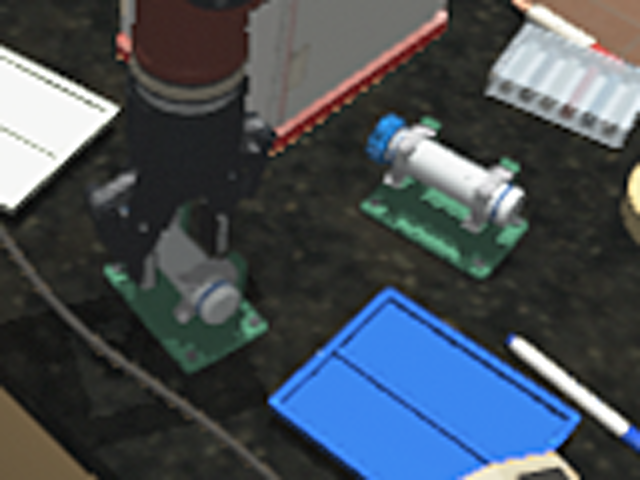

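drive_tool([
  {"x": 0,"y": 0,"z": 0,"spin": 0,"jaw": 4},
  {"x": 0,"y": 0,"z": 0,"spin": 0,"jaw": 3.5},
  {"x": 0,"y": 0,"z": 0,"spin": 0,"jaw": 3.2},
  {"x": 0,"y": 0,"z": 0,"spin": 0,"jaw": 2.9},
  {"x": 0,"y": 0,"z": 0,"spin": 0,"jaw": 2.6},
  {"x": 0,"y": 0,"z": 0,"spin": 0,"jaw": 2.3},
  {"x": 0,"y": 0,"z": 0,"spin": 0,"jaw": 2},
  {"x": 0,"y": 0,"z": 0,"spin": 0,"jaw": 2},
], force=20)

```text
time_s: 4.88
tcp_pos: [0.4395, -0.1623, 0.0516]
ee_rot: [0.001, 0.766, 0.643, 0.001]
ft_force: [-3.1, 0.9, 5.6]
width: 0.0284
```

```bash
python3 -c "
from h import *
st();s,p,R=pose();print(R.T@s['ft_force'])"
```

```text
t 4.88 p [ 0.4395 -0.1623  0.0516] yaw -9.96 zt [ 3.3e-03 -6.0e-04 -1.0e+00] F [-3.09  0.86  5.55] w 0.0284 q [-0.5   0.13  2.1   0.    0.91 -0.33]
[ 0.31182512 -3.1685911  -5.56201466]
```

drive_tool([
  {"x": 0,"y": 0,"z": 0,"spin": 0,"jaw": 4},
  {"x": 0,"y": 0,"z": 0,"spin": 0,"jaw": 4},
  {"x": 0,"y": -0.05,"z": 0.4,"spin": 0,"jaw": 4},
  {"x": 0,"y": -0.05,"z": 0.55,"spin": 0,"jaw": 4},
  {"x": 0,"y": -0.05,"z": 0.55,"spin": 0,"jaw": 3},
  {"x": 0,"y": -0.05,"z": 0.55,"spin": 0,"jaw": 2},
  {"x": 0,"y": -0.05,"z": 0.55,"spin": 0,"jaw": 2},
  {"x": 0,"y": -0.05,"z": 0.55,"spin": 0,"jaw": 2},
], force=20)

```text
time_s: 5.55
tcp_pos: [0.4394, -0.1622, 0.0461]
ee_rot: [0.002, 0.766, 0.643, 0.001]
ft_force: [2.6, 1.5, -0.7]
width: 0.029
```

```bash
python3 -c "
from h import *
st();s,p,R=pose();print(R.T@s['ft_force'])"
```

```text
t 5.55 p [ 0.4394 -0.1622  0.0461] yaw -9.96 zt [ 4.e-03 -6.e-04 -1.e+00] F [ 2.57  1.52 -0.73] w 0.029 q [-0.5   0.14  2.1   0.    0.9  -0.33]
[1.93942709 2.26426822 0.73648681]
```

drive_tool([
  {"x": 0,"y": 0,"z": 0,"spin": 0,"jaw": 4},
  {"x": 0,"y": 0,"z": 0,"spin": 0,"jaw": 4},
  {"x": 0,"y": 0,"z": 0.25,"spin": 0,"jaw": 4},
  {"x": 0,"y": 0,"z": 0.25,"spin": 0,"jaw": 4},
  {"x": 0,"y": 0,"z": 0.25,"spin": 0,"jaw": 3},
  {"x": 0,"y": 0,"z": 0.25,"spin": 0,"jaw": 2},
  {"x": 0,"y": 0,"z": 0.25,"spin": 0,"jaw": 2},
  {"x": 0,"y": 0,"z": 0.25,"spin": 0,"jaw": 2},
], force=20)

```text
time_s: 6.22
tcp_pos: [0.4395, -0.1623, 0.0437]
ee_rot: [0.002, 0.766, 0.643, 0.001]
ft_force: [0.9, 0.6, -0.5]
width: 0.0286
```

drive_tool([
  {"x": 0,"y": 0,"z": 0,"spin": 0,"jaw": 2},
  {"x": 0,"y": 0,"z": 0,"spin": 0,"jaw": 2},
  {"x": 0,"y": 0,"z": 0,"spin": 0,"jaw": 2},
  {"x": 0,"y": 0,"z": 0,"spin": 0,"jaw": 2},
  {"x": 0,"y": 0,"z": 0,"spin": 0,"jaw": 2},
  {"x": 0,"y": -0.2,"z": 0,"spin": 0,"jaw": 2},
  {"x": 0,"y": -0.4,"z": 0,"spin": 0,"jaw": 2},
  {"x": 0,"y": -0.6,"z": 0,"spin": 0,"jaw": 2},
], force=70)

```text
time_s: 6.88
tcp_pos: [0.4383, -0.1626, 0.0449]
ee_rot: [0.007, 0.766, 0.642, 0.005]
ft_force: [12.8, -0.1, -6.0]
width: 0.0268
```

```bash
python3 -c "
from h import *
st();s,p,R=pose();print(R.T@s['ft_force'])"
```

```text
t 6.88 p [ 0.4383 -0.1626  0.0449] yaw -10.06 zt [ 0.016  -0.004  -0.9999] F [12.8  -0.08 -6.04] w 0.0268 q [-0.51  0.13  2.11  0.01  0.88 -0.34]
[ 2.16522636 12.51479548  6.23978186]
```

drive_tool([
  {"x": 0,"y": -0.7,"z": 0,"spin": 0,"jaw": 2},
  {"x": 0,"y": -1.2,"z": 0,"spin": 0,"jaw": 2},
  {"x": 0,"y": -1.7,"z": 0,"spin": 0,"jaw": 2},
  {"x": 0,"y": -2.3,"z": 0,"spin": 0,"jaw": 2},
  {"x": 0,"y": -3,"z": 0,"spin": 0,"jaw": 2},
  {"x": 0,"y": -3.8,"z": 0,"spin": 0,"jaw": 2},
  {"x": 0,"y": -4.6,"z": 0,"spin": 0,"jaw": 2},
  {"x": 0,"y": -5,"z": 0,"spin": 0,"jaw": 2},
])

```text
time_s: 7.55
tcp_pos: [0.3867, -0.1529, 0.0432]
ee_rot: [0.005, 0.766, 0.642, 0.004]
ft_force: [-0.5, -0.6, -2.6]
width: 0.0272
```

```bash
python3 -c "
from h import *
import cv2
st()
im,d=imaging.capture('scene'); cv2.imwrite('pics/s3.png',im[:,:,::-1])
a=cv2.imread('pics/s3.png')[180:300,220:380]; cv2.imwrite('pics/s3c.png',cv2.resize(a,None,fx=4,fy=4,interpolation=cv2.INTER_CUBIC))
"
```

```text
t 7.55 p [ 0.3867 -0.1529  0.0432] yaw -10.07 zt [ 0.0132 -0.0026 -0.9999] F [-0.53 -0.59 -2.64] w 0.0272 q [-0.55  0.03  2.23  0.01  0.87 -0.38]
```

View pics/s3c.png

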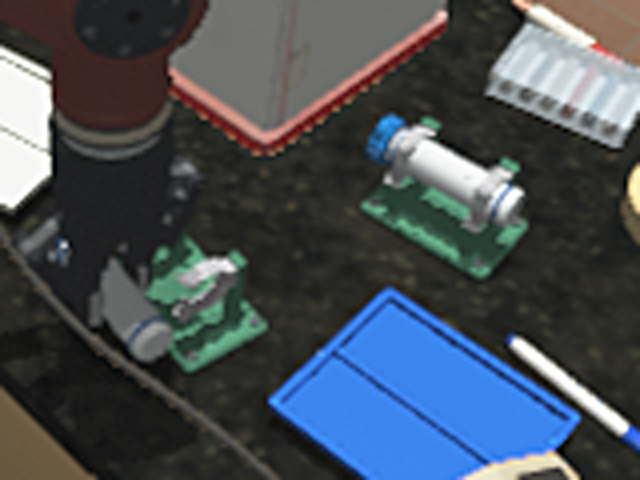

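Tube is out of the clips, held level. Lift and weigh.

drive_tool([
  {"x": 0,"y": -0.5,"z": -1,"spin": 0,"jaw": 2},
  {"x": 0,"y": -0.5,"z": -2.5,"spin": 0,"jaw": 2},
  {"x": 0,"y": -0.5,"z": -4.5,"spin": 0,"jaw": 2},
  {"x": 0,"y": -0.5,"z": -6.5,"spin": 0,"jaw": 2},
  {"x": 0,"y": -0.5,"z": -8,"spin": 0,"jaw": 2},
  {"x": 0,"y": -0.5,"z": -8.5,"spin": 0,"jaw": 2},
  {"x": 0,"y": -0.5,"z": -8.5,"spin": 0,"jaw": 2},
  {"x": 0,"y": -0.5,"z": -8.5,"spin": 0,"jaw": 2},
])

```text
time_s: 8.27
tcp_pos: [0.3801, -0.1515, 0.1277]
ee_rot: [0.005, 0.766, 0.642, 0.004]
ft_force: [-0.9, 0.7, -1.8]
width: 0.027
```

```bash
python3 -c "
from h import *
import cv2
st()
F=[]
for i in range(24):
    im,d=imaging.capture('scene'); F.append(status.sense()['ft_force'])
F=np.array(F);print(F.mean(0),F.std(0),F[:12,2].mean())
cv2.imwrite('pics/s4.png',im[:,:,::-1])
a=cv2.imread('pics/s4.png')[160:310,180:380]; cv2.imwrite('pics/s4c.png',cv2.resize(a,None,fx=3.5,fy=3.5,interpolation=cv2.INTER_CUBIC))
st()
"
```

```text
t 8.27 p [ 0.3801 -0.1515  0.1277] yaw -10.08 zt [ 0.0127 -0.0023 -0.9999] F [-0.87  0.72 -1.83] w 0.027 q [-0.55 -0.15  2.2   0.01  1.08 -0.38]
[ 0.23342435  0.09126963 -1.7655866 ] [0.46247434 0.41761804 0.4649599 ] -1.740753411669088
t 9.47 p [ 0.3804 -0.1517  0.1281] yaw -10.08 zt [ 0.013  -0.0025 -0.9999] F [ 1.41 -0.14 -1.39] w 0.0274 q [-0.55 -0.15  2.2   0.01  1.08 -0.38]
```

View pics/s4c.png

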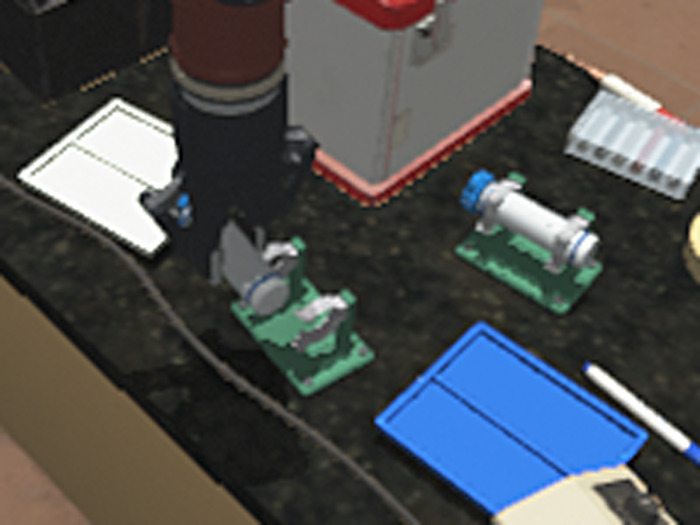

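```bash
python3 -c "
from h import *
delta(.522,-.344,.1,2.6)
f=np.load('top0.npz');W=cloud('top',f['d']);m=W[212:266,384:436].reshape(-1,3);m=m[(m[:,2]>.03)&(m[:,2]<.3)];print(m.min(0),m.max(0))"
```

```text
to (0.522, -0.344, 0.1, 2.6) ->cm [-16.46  17.27   3.04] spin -12.68 dist 24.0
[ 0.36349407 -0.53862866  0.03000248] [ 0.50990203 -0.38925658  0.08834478]
```

drive_tool([
  {"x": -1.5,"y": 1.5,"z": 0,"spin": -1,"jaw": 2},
  {"x": -4,"y": 4.2,"z": 0,"spin": -3,"jaw": 2},
  {"x": -6.7,"y": 7,"z": 0,"spin": -6,"jaw": 2},
  {"x": -9.4,"y": 9.8,"z": 0,"spin": -9,"jaw": 2},
  {"x": -12,"y": 12.6,"z": 0.2,"spin": -11,"jaw": 2},
  {"x": -14.4,"y": 15,"z": 0.7,"spin": -12.7,"jaw": 2},
  {"x": -16,"y": 16.7,"z": 1.4,"spin": -12.7,"jaw": 2},
  {"x": -16.5,"y": 17.3,"z": 2,"spin": -12.7,"jaw": 2},
])

```text
time_s: 10.13
tcp_pos: [0.5244, -0.3483, 0.1106]
ee_rot: [0.008, 0.691, 0.723, 0.003]
ft_force: [0.4, 0.4, -2.3]
width: 0.0275
```

drive_tool([
  {"x": 0,"y": 0,"z": 1,"spin": 0,"jaw": 2},
  {"x": 0,"y": 0,"z": 2.5,"spin": 0,"jaw": 2},
  {"x": 0,"y": 0,"z": 4,"spin": 0,"jaw": 2},
  {"x": 0,"y": 0,"z": 5,"spin": 0,"jaw": 2},
  {"x": 0,"y": 0,"z": 5.5,"spin": 0,"jaw": 2},
  {"x": 0,"y": 0,"z": 5.5,"spin": 0,"jaw": 2},
  {"x": 0,"y": 0,"z": 5.5,"spin": 0,"jaw": 2},
  {"x": 0,"y": 0,"z": 5.5,"spin": 0,"jaw": 2},
])

```text
time_s: 10.8
tcp_pos: [0.5258, -0.3488, 0.0566]
ee_rot: [0.008, 0.691, 0.723, 0.004]
ft_force: [-0.7, -0.1, -2.4]
width: 0.0277
```

```bash
python3 -c "
from h import *
import cv2
st()
im,d=imaging.capture('scene'); cv2.imwrite('pics/s5.png',im[:,:,::-1])
a=cv2.imread('pics/s5.png')[210:330,250:410]; cv2.imwrite('pics/s5c.png',cv2.resize(a,None,fx=4,fy=4,interpolation=cv2.INTER_CUBIC))
delta(.522,-.344,.02,2.6)
"
```

```text
t 10.8 p [ 0.5258 -0.3488  0.0566] yaw 2.55 zt [ 0.0171 -0.0065 -0.9998] F [-0.67 -0.06 -2.37] w 0.0277 q [-0.7   0.41  1.72  0.01  0.99 -0.75]
to (0.522, -0.344, 0.02, 2.6) ->cm [ 0.55 -0.44  3.68] spin -0.05 dist 3.8
```

View pics/s5c.png

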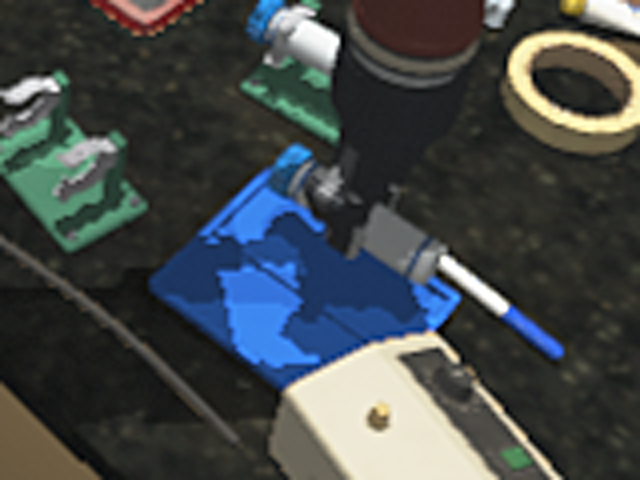

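drive_tool([
  {"x": 0.3,"y": -0.2,"z": 0.5,"spin": 0,"jaw": 2},
  {"x": 0.6,"y": -0.4,"z": 1.2,"spin": 0,"jaw": 2},
  {"x": 0.6,"y": -0.4,"z": 2,"spin": 0,"jaw": 2},
  {"x": 0.6,"y": -0.4,"z": 2.6,"spin": 0,"jaw": 2},
  {"x": 0.6,"y": -0.4,"z": 3.1,"spin": 0,"jaw": 2},
  {"x": 0.6,"y": -0.4,"z": 3.4,"spin": 0,"jaw": 2},
  {"x": 0.6,"y": -0.4,"z": 3.4,"spin": 0,"jaw": 2},
  {"x": 0.6,"y": -0.4,"z": 3.4,"spin": 0,"jaw": 2},
])

```text
time_s: 11.52
tcp_pos: [0.5222, -0.3434, 0.0224]
ee_rot: [0.008, 0.691, 0.723, 0.004]
ft_force: [-0.2, -0.2, -1.7]
width: 0.0275
```

```bash
python3 -c "
from h import *
st();delta(.522,-.344,.018,2.6)
F=[]
for i in range(4):
    imaging.capture('scene'); F.append(status.sense()['ft_force'])
print(np.mean(F,0))
"
```

```text
t 11.52 p [ 0.5222 -0.3434  0.0224] yaw 2.54 zt [ 0.017  -0.0065 -0.9998] F [-0.17 -0.18 -1.72] w 0.0275 q [-0.7   0.45  1.74  0.01  0.93 -0.75]
to (0.522, -0.344, 0.018, 2.6) ->cm [-0.06 -0.03  0.44] spin -0.06 dist 0.4
[-0.29739993 -0.09898717 -1.77383641]
```

Weight still ~1.77 N (180 g). Lower in small steps.

drive_tool([
  {"x": 0,"y": 0,"z": 0.1,"spin": 0,"jaw": 2},
  {"x": 0,"y": 0,"z": 0.15,"spin": 0,"jaw": 2},
  {"x": 0,"y": 0,"z": 0.2,"spin": 0,"jaw": 2},
  {"x": 0,"y": 0,"z": 0.25,"spin": 0,"jaw": 2},
  {"x": 0,"y": 0,"z": 0.3,"spin": 0,"jaw": 2},
  {"x": 0,"y": 0,"z": 0.3,"spin": 0,"jaw": 2},
  {"x": 0,"y": 0,"z": 0.3,"spin": 0,"jaw": 2},
  {"x": 0,"y": 0,"z": 0.3,"spin": 0,"jaw": 2},
])

```text
time_s: 12.38
tcp_pos: [0.5228, -0.3438, 0.0203]
ee_rot: [0.009, 0.691, 0.723, 0.004]
ft_force: [1.0, 1.2, -2.0]
width: 0.0275
```

drive_tool([
  {"x": 0,"y": 0,"z": 0.05,"spin": 0,"jaw": 2},
  {"x": 0,"y": 0,"z": 0.1,"spin": 0,"jaw": 2},
  {"x": 0,"y": 0,"z": 0.1,"spin": 0,"jaw": 2},
  {"x": 0,"y": 0,"z": 0.15,"spin": 0,"jaw": 2},
  {"x": 0,"y": 0,"z": 0.15,"spin": 0,"jaw": 2},
  {"x": 0,"y": 0,"z": 0.15,"spin": 0,"jaw": 2},
  {"x": 0,"y": 0,"z": 0.15,"spin": 0,"jaw": 2},
  {"x": 0,"y": 0,"z": 0.15,"spin": 0,"jaw": 2},
])

```text
time_s: 13.05
tcp_pos: [0.523, -0.3441, 0.0191]
ee_rot: [0.009, 0.691, 0.723, 0.004]
ft_force: [-1.1, 0.1, 1.1]
width: 0.0271
```

drive_tool([
  {"x": 0,"y": 0,"z": 0.05,"spin": 0,"jaw": 2},
  {"x": 0,"y": 0,"z": 0.1,"spin": 0,"jaw": 2},
  {"x": 0,"y": 0,"z": 0.1,"spin": 0,"jaw": 2},
  {"x": 0,"y": 0,"z": 0.1,"spin": 0,"jaw": 2},
  {"x": 0,"y": 0,"z": 0.1,"spin": 0,"jaw": 2},
  {"x": 0,"y": 0,"z": 0.1,"spin": 0,"jaw": 2},
  {"x": 0,"y": 0,"z": 0.1,"spin": 0,"jaw": 2},
  {"x": 0,"y": 0,"z": 0.1,"spin": 0,"jaw": 2},
])

```text
time_s: 13.72
tcp_pos: [0.5231, -0.3443, 0.0184]
ee_rot: [0.01, 0.691, 0.723, 0.003]
ft_force: [-2.1, -0.7, 4.4]
width: 0.0272
```

```bash
python3 -c "
from h import *
import cv2
F=[]
for i in range(3):
    im,d=imaging.capture('scene'); F.append(status.sense()['ft_force'])
print(np.mean(F,0));st()
cv2.imwrite('pics/s6.png',im[:,:,::-1])
a=cv2.imread('pics/s6.png')[210:330,250:410]; cv2.imwrite('pics/s6c.png',cv2.resize(a,None,fx=4,fy=4,interpolation=cv2.INTER_CUBIC))
"
```

```text
[-2.29004214 -0.98776017  5.37109689]
t 13.87 p [ 0.5231 -0.3443  0.0184] yaw 2.55 zt [ 0.0187 -0.0084 -0.9998] F [-2.01 -1.29  5.53] w 0.0273 q [-0.7   0.46  1.74  0.01  0.92 -0.75]
```

View pics/s6c.png

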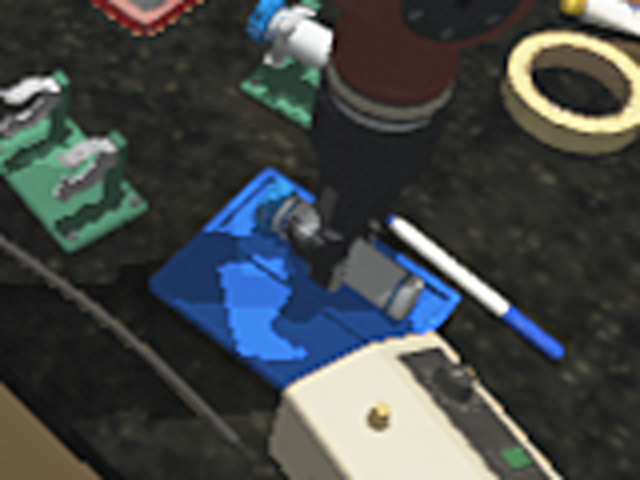

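drive_tool([
  {"x": 0,"y": 0,"z": -0.05,"spin": 0,"jaw": 2.7},
  {"x": 0,"y": 0,"z": -0.05,"spin": 0,"jaw": 2.8},
  {"x": 0,"y": 0,"z": -0.05,"spin": 0,"jaw": 2.9},
  {"x": 0,"y": 0,"z": -0.05,"spin": 0,"jaw": 3},
  {"x": 0,"y": 0,"z": -0.05,"spin": 0,"jaw": 3.2},
  {"x": 0,"y": 0,"z": -0.05,"spin": 0,"jaw": 3.4},
  {"x": 0,"y": 0,"z": -0.05,"spin": 0,"jaw": 3.6},
  {"x": 0,"y": 0,"z": -0.05,"spin": 0,"jaw": 3.6},
], force=20)

```text
time_s: 14.53
tcp_pos: [0.5231, -0.3441, 0.0186]
ee_rot: [0.01, 0.691, 0.723, 0.003]
ft_force: [0.0, 0.4, 0.9]
width: 0.0358
```

```bash
python3 -c "
from h import *
import cv2
im,d=imaging.capture('scene')
st()
cv2.imwrite('pics/s7.png',im[:,:,::-1])
a=cv2.imread('pics/s7.png')[210:330,250:410]; cv2.imwrite('pics/s7c.png',cv2.resize(a,None,fx=4,fy=4,interpolation=cv2.INTER_CUBIC))
"
```

```text
t 14.58 p [ 0.5231 -0.3442  0.0188] yaw 2.56 zt [ 0.0188 -0.0083 -0.9998] F [-0.61  0.   -0.08] w 0.0357 q [-0.7   0.46  1.74  0.01  0.92 -0.75]
```

View pics/s7c.png

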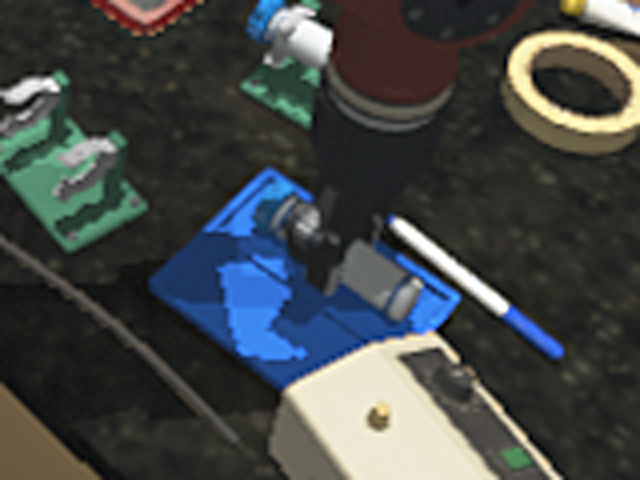

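drive_tool([
  {"x": 0,"y": 0,"z": -0.5,"spin": 0,"jaw": 3.6},
  {"x": 0,"y": 0,"z": -1.2,"spin": 0,"jaw": 3.6},
  {"x": 0,"y": 0,"z": -2.2,"spin": 0,"jaw": 3.6},
  {"x": 0,"y": 0,"z": -4,"spin": 0,"jaw": 4},
  {"x": 0,"y": 0,"z": -7,"spin": 0,"jaw": 5},
  {"x": 0,"y": 0,"z": -10,"spin": 0,"jaw": 7},
  {"x": 0,"y": 0,"z": -12,"spin": 0,"jaw": 7},
  {"x": 0,"y": 0,"z": -12.5,"spin": 0,"jaw": 7},
])

```text
time_s: 15.25
tcp_pos: [0.5237, -0.3456, 0.1506]
ee_rot: [0.015, 0.691, 0.723, 0.004]
ft_force: [1.7, 0.4, 0.4]
width: 0.07
```

```bash
python3 -c "
from h import *
import cv2
im,d=imaging.capture('scene')
F=[]
for i in range(4): imaging.capture('top'); F.append(status.sense()['ft_force'])
print(np.mean(F,0))
st();delta(.6395,-.242,.14,5.5);delta(.6395,-.242,.045,5.5)
cv2.imwrite('pics/s8.png',im[:,:,::-1])
a=cv2.imread('pics/s8.png')[190:330,250:410]; cv2.imwrite('pics/s8c.png',cv2.resize(a,None,fx=4,fy=4,interpolation=cv2.INTER_CUBIC))
"
```

```text
[-0.44291596 -0.20054632 -0.56075229]
t 15.5 p [ 0.5196 -0.3422  0.1417] yaw 2.55 zt [ 0.016  -0.0061 -0.9999] F [-0.87 -1.21 -0.65] w 0.0701 q [-0.7   0.29  1.7   0.01  1.13 -0.75]
to (0.6395, -0.242, 0.14, 5.5) ->cm [ 9.48 12.42  0.3 ] spin -2.95 dist 15.6
to (0.6395, -0.242, 0.045, 5.5) ->cm [ 9.54 12.27  9.8 ] spin -2.95 dist 18.4
```

View pics/s8c.png

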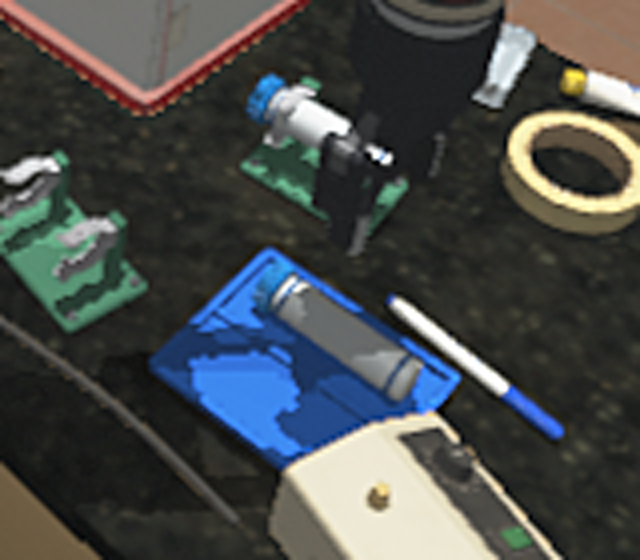

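drive_tool([
  {"x": 1,"y": 1.3,"z": 0,"spin": 0,"jaw": 7},
  {"x": 3,"y": 4,"z": 0,"spin": -1,"jaw": 7},
  {"x": 5,"y": 6.6,"z": 0,"spin": -2,"jaw": 7},
  {"x": 7,"y": 9.2,"z": 0,"spin": -3,"jaw": 7},
  {"x": 8.8,"y": 11.5,"z": 0,"spin": -3,"jaw": 7},
  {"x": 9.5,"y": 12.4,"z": 0,"spin": -3,"jaw": 7},
  {"x": 9.5,"y": 12.4,"z": 0,"spin": -3,"jaw": 7},
  {"x": 9.5,"y": 12.4,"z": 0,"spin": -3,"jaw": 7},
])

```text
time_s: 16.17
tcp_pos: [0.638, -0.2413, 0.1409]
ee_rot: [0.006, 0.672, 0.741, 0.002]
ft_force: [0.4, 0.1, 0.0]
width: 0.0701
```

```bash
python3 -c "
from h import *
import cv2
F=[]
for i in range(20): im,d=imaging.capture('scene'); F.append(status.sense()['ft_force'])
F=np.array(F);print(F.mean(0),F.std(0))
st();delta(.6395,-.242,.0437,5.5)
cv2.imwrite('pics/s9.png',im[:,:,::-1])
a=cv2.imread('pics/s9.png')[160:300,250:410]; cv2.imwrite('pics/s9c.png',cv2.resize(a,None,fx=4,fy=4,interpolation=cv2.INTER_CUBIC))
"
```

```text
[-0.08269355 -0.01038314  0.11101023] [0.52723902 0.51607142 0.449966  ]
t 17.17 p [ 0.6392 -0.2417  0.143 ] yaw 5.56 zt [ 0.016  -0.006  -0.9999] F [ 0.55  0.85 -0.29] w 0.0699 q [-0.46  0.41  1.55  0.    1.17 -0.56]
to (0.6395, -0.242, 0.0437, 5.5) ->cm [ 0.04 -0.13  9.93] spin 0.06 dist 9.9
```

View pics/s9c.png

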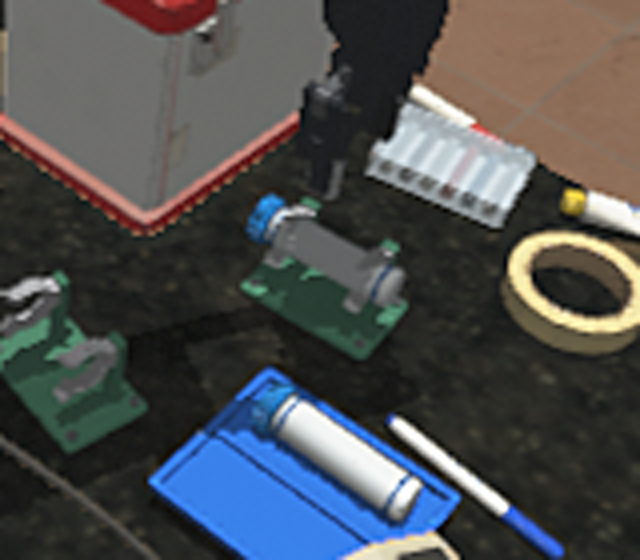

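drive_tool([
  {"x": 0,"y": 0,"z": 2,"spin": 0,"jaw": 7},
  {"x": 0,"y": -0.1,"z": 4,"spin": 0,"jaw": 7},
  {"x": 0,"y": -0.1,"z": 6,"spin": 0,"jaw": 7},
  {"x": 0,"y": -0.1,"z": 8,"spin": 0,"jaw": 6.5},
  {"x": 0,"y": -0.1,"z": 9.2,"spin": 0,"jaw": 6},
  {"x": 0,"y": -0.1,"z": 9.9,"spin": 0,"jaw": 5.5},
  {"x": 0,"y": -0.1,"z": 9.9,"spin": 0,"jaw": 5},
  {"x": 0,"y": -0.1,"z": 9.9,"spin": 0,"jaw": 5},
])

```text
time_s: 17.83
tcp_pos: [0.6401, -0.2425, 0.0443]
ee_rot: [0.008, 0.672, 0.741, 0.003]
ft_force: [0.5, -0.3, 0.1]
width: 0.0498
```

```bash
python3 -c "
from h import *
import cv2
im,d=imaging.capture('scene')
st();delta(.6395,-.242,.0437,5.5)
cv2.imwrite('pics/s10.png',im[:,:,::-1])
a=cv2.imread('pics/s10.png')[160:300,250:410]; cv2.imwrite('pics/s10c.png',cv2.resize(a,None,fx=4,fy=4,interpolation=cv2.INTER_CUBIC))
"
```

```text
t 17.88 p [ 0.6408 -0.2429  0.0453] yaw 5.56 zt [ 0.0179 -0.0069 -0.9998] F [-0.15 -0.02  1.24] w 0.0502 q [-0.47  0.53  1.58  0.    1.01 -0.56]
to (0.6395, -0.242, 0.0437, 5.5) ->cm [ 0.1  -0.13  0.15] spin 0.06 dist 0.2
```

View pics/s10c.png

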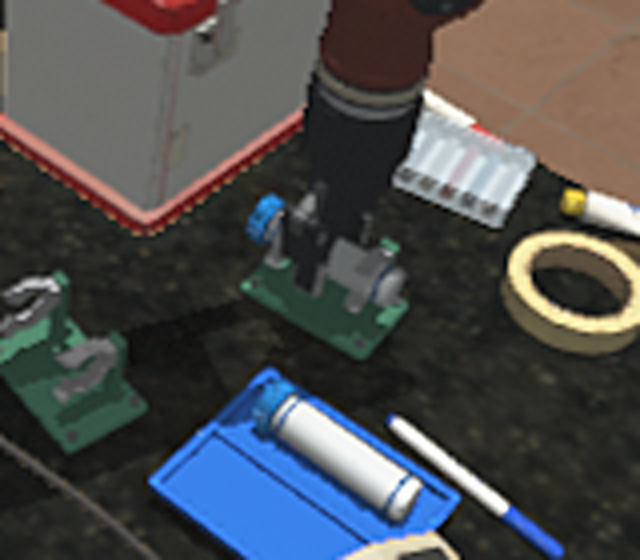

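drive_tool([
  {"x": 0.1,"y": -0.1,"z": 0.15,"spin": 0,"jaw": 4.5},
  {"x": 0.1,"y": -0.1,"z": 0.15,"spin": 0,"jaw": 4},
  {"x": 0.1,"y": -0.1,"z": 0.15,"spin": 0,"jaw": 3.5},
  {"x": 0.1,"y": -0.1,"z": 0.15,"spin": 0,"jaw": 3.2},
  {"x": 0.1,"y": -0.1,"z": 0.15,"spin": 0,"jaw": 2.8},
  {"x": 0.1,"y": -0.1,"z": 0.15,"spin": 0,"jaw": 2.5},
  {"x": 0.1,"y": -0.1,"z": 0.15,"spin": 0,"jaw": 2},
  {"x": 0.1,"y": -0.1,"z": 0.15,"spin": 0,"jaw": 2},
], force=20)

```text
time_s: 18.55
tcp_pos: [0.6407, -0.2422, 0.0447]
ee_rot: [0.01, 0.672, 0.741, 0.004]
ft_force: [1.6, 1.5, 4.4]
width: 0.0284
```

```bash
python3 -c "
from h import *
st();s,p,R=pose();print(R.T@s['ft_force'])"
```

```text
t 18.55 p [ 0.6407 -0.2422  0.0447] yaw 5.57 zt [ 0.02   -0.0075 -0.9998] F [1.58 1.52 4.41] w 0.0284 q [-0.46  0.52  1.58  0.    1.01 -0.56]
[ 1.31753867  1.8057261  -4.38981673]
```

drive_tool([
  {"x": 0,"y": 0,"z": 0,"spin": 0,"jaw": 2},
  {"x": 0,"y": 0,"z": 0,"spin": 0,"jaw": 2},
  {"x": 0,"y": 0,"z": 0,"spin": 0,"jaw": 2},
  {"x": 0,"y": 0,"z": 0,"spin": 0,"jaw": 2},
  {"x": 0,"y": 0,"z": 0,"spin": 0,"jaw": 2},
  {"x": 0,"y": -0.2,"z": 0,"spin": 0,"jaw": 2},
  {"x": 0,"y": -0.4,"z": 0,"spin": 0,"jaw": 2},
  {"x": 0,"y": -0.6,"z": 0,"spin": 0,"jaw": 2},
], force=70)

```text
time_s: 19.22
tcp_pos: [0.6402, -0.2425, 0.0456]
ee_rot: [0.015, 0.672, 0.74, 0.008]
ft_force: [16.4, 3.7, -3.9]
width: 0.0273
```

drive_tool([
  {"x": 0,"y": -0.7,"z": 0,"spin": 0,"jaw": 2},
  {"x": 0,"y": -1.2,"z": 0,"spin": 0,"jaw": 2},
  {"x": 0,"y": -1.7,"z": 0,"spin": 0,"jaw": 2},
  {"x": 0,"y": -2.3,"z": 0,"spin": 0,"jaw": 2},
  {"x": 0,"y": -3,"z": 0,"spin": 0,"jaw": 2},
  {"x": 0,"y": -3.8,"z": 0,"spin": 0,"jaw": 2},
  {"x": 0,"y": -4.6,"z": 0,"spin": 0,"jaw": 2},
  {"x": 0,"y": -5,"z": 0,"spin": 0,"jaw": 2},
])

```text
time_s: 19.88
tcp_pos: [0.5874, -0.2468, 0.0424]
ee_rot: [0.013, 0.673, 0.74, 0.007]
ft_force: [1.0, 0.1, -2.5]
width: 0.0274
```

```bash
python3 -c "
from h import *
import cv2
im,d=imaging.capture('scene')
st()
cv2.imwrite('pics/s11.png',im[:,:,::-1])
a=cv2.imread('pics/s11.png')[160:300,250:410]; cv2.imwrite('pics/s11c.png',cv2.resize(a,None,fx=4,fy=4,interpolation=cv2.INTER_CUBIC))
"
```

```text
t 19.93 p [ 0.5873 -0.247   0.0426] yaw 5.42 zt [ 0.0296 -0.007  -0.9995] F [-1.26  0.27 -1.84] w 0.0273 q [-0.51  0.44  1.72  0.01  0.96 -0.61]
```

View pics/s11c.png

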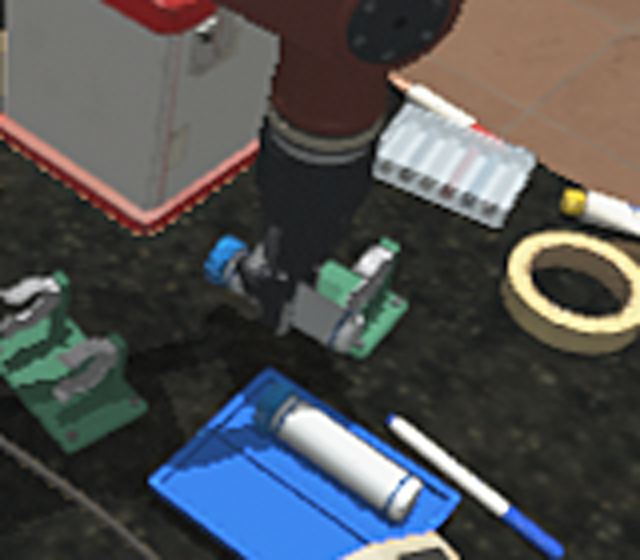

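drive_tool([
  {"x": 0,"y": -0.3,"z": -1,"spin": 0,"jaw": 2},
  {"x": 0,"y": -0.3,"z": -2.5,"spin": 0,"jaw": 2},
  {"x": 0,"y": -0.3,"z": -4.5,"spin": 0,"jaw": 2},
  {"x": 0,"y": -0.3,"z": -6.5,"spin": 0,"jaw": 2},
  {"x": 0,"y": -0.3,"z": -8.5,"spin": 0,"jaw": 2},
  {"x": 0,"y": -0.3,"z": -9.5,"spin": 0,"jaw": 2},
  {"x": 0,"y": -0.3,"z": -9.5,"spin": 0,"jaw": 2},
  {"x": 0,"y": -0.3,"z": -9.5,"spin": 0,"jaw": 2},
])

```text
time_s: 20.6
tcp_pos: [0.5819, -0.2469, 0.1384]
ee_rot: [0.014, 0.673, 0.74, 0.008]
ft_force: [0.4, 0.5, -1.6]
width: 0.0277
```

```bash
python3 -c "
from h import *
import cv2
st()
F=[]
for i in range(24):
    im,d=imaging.capture('scene'); F.append(status.sense()['ft_force'])
F=np.array(F);print(F.mean(0),F.std(0),F[:12,2].mean())
cv2.imwrite('pics/s12.png',im[:,:,::-1])
a=cv2.imread('pics/s12.png')[160:310,180:380]; cv2.imwrite('pics/s12c.png',cv2.resize(a,None,fx=3.5,fy=3.5,interpolation=cv2.INTER_CUBIC))
st()
# lane points
for nm,c,psi in(('white',(.457,.0624),10.75),('blue',(.490,-.343),2.57)):
    a=np.radians(psi)
    for k in(-.032,.032):
        print(nm,k,(c[0]+k*np.cos(a)+.002*np.sin(a),c[1]+k*np.sin(a)-.002*np.cos(a)))
"
```

```text
t 20.6 p [ 0.5819 -0.2469  0.1384] yaw 5.42 zt [ 0.0312 -0.008  -0.9995] F [ 0.43  0.51 -1.63] w 0.0277 q [-0.52  0.3   1.69  0.01  1.12 -0.61]
[-0.09383524  0.0832314  -1.93990296] [0.48045165 0.48103895 0.41238321] -1.9124666331301965
t 21.8 p [ 0.5815 -0.2466  0.1375] yaw 5.43 zt [ 0.0297 -0.007  -0.9995] F [-0.21  0.26 -1.35] w 0.0274 q [-0.52  0.3   1.69  0.01  1.12 -0.61]
white -0.032 (np.float64(0.4259346353448012), np.float64(0.054466330052269474))
white 0.032 (np.float64(0.4888114607992338), np.float64(0.06640386835682849))
blue -0.032 (np.float64(0.45812186592888104), np.float64(-0.34643286587908206))
blue 0.032 (np.float64(0.5220574937597897), np.float64(-0.34356311086034974))
```

View pics/s12c.png

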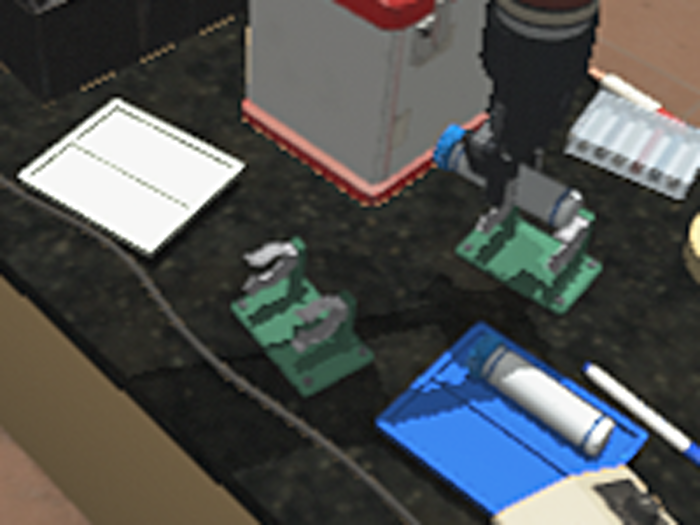

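```bash
python3 -c "
from h import *
f=np.load('top0.npz');W=cloud('top',f['d']);m=W[85:192,228:312].reshape(-1,3);m=m[(m[:,2]>.05)&(m[:,2]<.26)];print(m.min(0),m.max(0));m=m[m[:,1]>-.119];print(np.percentile(m[:,0],[.2,1,5]))
delta(.42,-.2,.145,6);delta(.426,.0545,.145,10.75)"
```

```text
[ 0.58976608 -0.12010852  0.05001504] [0.90071533 0.11229423 0.2539955 ]
[0.59122985 0.59271133 0.60186726]
to (0.42, -0.2, 0.145, 6) ->cm [  6.15 -15.61  -1.26] spin -0.57 dist 16.8
to (0.426, 0.0545, 0.145, 10.75) ->cm [ 31.43 -12.61  -1.42] spin -5.32 dist 33.9
```

drive_tool([
  {"x": 0.5,"y": -2,"z": -0.3,"spin": 0,"jaw": 2},
  {"x": 1.5,"y": -5.5,"z": -0.6,"spin": 0,"jaw": 2},
  {"x": 3,"y": -9,"z": -1,"spin": 0,"jaw": 2},
  {"x": 4.8,"y": -12.3,"z": -1.3,"spin": 0,"jaw": 2},
  {"x": 7.5,"y": -15,"z": -1.3,"spin": -0.5,"jaw": 2},
  {"x": 11,"y": -15.5,"z": -1.3,"spin": -1,"jaw": 2},
  {"x": 14.5,"y": -15.2,"z": -1.3,"spin": -2,"jaw": 2},
  {"x": 17,"y": -14.8,"z": -1.3,"spin": -3,"jaw": 2},
])

```text
time_s: 22.47
tcp_pos: [0.4161, -0.0892, 0.1443]
ee_rot: [0.013, 0.653, 0.757, 0.007]
ft_force: [0.5, -0.2, -2.2]
width: 0.0267
```

```bash
python3 -c "
from h import *
st();delta(.426,.0545,.12,10.75)"
```

```text
t 22.47 p [ 0.4161 -0.0892  0.1443] yaw 8.4 zt [ 0.0293 -0.0061 -0.9996] F [ 0.52 -0.19 -2.23] w 0.0267 q [-0.38 -0.15  2.16  0.01  1.1  -0.53]
to (0.426, 0.0545, 0.12, 10.75) ->cm [14.1   3.01  2.37] spin -2.35 dist 14.6
```

drive_tool([
  {"x": 3,"y": 0.6,"z": 0,"spin": -0.5,"jaw": 2},
  {"x": 6,"y": 1.2,"z": 0.3,"spin": -1,"jaw": 2},
  {"x": 9,"y": 1.9,"z": 0.8,"spin": -1.5,"jaw": 2},
  {"x": 11.7,"y": 2.5,"z": 1.5,"spin": -2,"jaw": 2},
  {"x": 13.5,"y": 2.9,"z": 2,"spin": -2.4,"jaw": 2},
  {"x": 14.1,"y": 3,"z": 2.4,"spin": -2.4,"jaw": 2},
  {"x": 14.1,"y": 3,"z": 2.4,"spin": -2.4,"jaw": 2},
  {"x": 14.1,"y": 3,"z": 2.4,"spin": -2.4,"jaw": 2},
])

```text
time_s: 23.13
tcp_pos: [0.4258, 0.0541, 0.1197]
ee_rot: [0.013, 0.637, 0.771, 0.007]
ft_force: [-0.2, -0.6, -1.6]
width: 0.0272
```

```bash
python3 -c "
from h import *
F=[];T=[];Q=[]
for i in range(12):
    imaging.capture('scene'); s=status.sense(); F.append(s['ft_force']);T.append(s['joint_torque']);Q.append(s['q'])
T=np.array(T);print(np.mean(F,0),T.mean(0).round(3),T.std(0).round(3),np.mean(Q,0).round(4))
st();delta(.426,.0545,.024,10.75)"
```

```text
[ 0.12487237  0.02745233 -1.93201998] [ 8.9000e-02 -2.3425e+01 -2.7683e+01 -1.6000e-02 -1.2300e-01 -1.0000e-03] [0.166 0.072 0.091 0.009 0.008 0.001] [-0.0343 -0.0975  2.1708 -0.0061  1.0383 -0.2185]
t 23.73 p [0.426  0.0543 0.1198] yaw 10.78 zt [ 0.0294 -0.0061 -0.9995] F [ 0.84 -0.03 -1.62] w 0.0269 q [-0.03 -0.1   2.17 -0.01  1.04 -0.22]
to (0.426, 0.0545, 0.024, 10.75) ->cm [ 0.12 -0.26  9.57] spin 0.03 dist 9.6
```

drive_tool([
  {"x": 0,"y": 0,"z": 1.5,"spin": 0,"jaw": 2},
  {"x": 0,"y": -0.1,"z": 3.5,"spin": 0,"jaw": 2},
  {"x": 0.1,"y": -0.2,"z": 5.5,"spin": 0,"jaw": 2},
  {"x": 0.1,"y": -0.3,"z": 7.2,"spin": 0,"jaw": 2},
  {"x": 0.1,"y": -0.3,"z": 8.4,"spin": 0,"jaw": 2},
  {"x": 0.1,"y": -0.3,"z": 9.2,"spin": 0,"jaw": 2},
  {"x": 0.1,"y": -0.3,"z": 9.5,"spin": 0,"jaw": 2},
  {"x": 0.1,"y": -0.3,"z": 9.5,"spin": 0,"jaw": 2},
])

```text
time_s: 24.4
tcp_pos: [0.4253, 0.0542, 0.0242]
ee_rot: [0.013, 0.638, 0.77, 0.007]
ft_force: [-0.4, -0.2, -1.7]
width: 0.0275
```

```bash
python3 -c "
from h import *
import cv2
im,d=imaging.capture('scene')
st();delta(.426,.0545,.019,10.75)
cv2.imwrite('pics/s13.png',im[:,:,::-1])
a=cv2.imread('pics/s13.png')[160:270,160:310]; cv2.imwrite('pics/s13c.png',cv2.resize(a,None,fx=4.5,fy=4.5,interpolation=cv2.INTER_CUBIC))
"
```

```text
t 24.45 p [0.426  0.0542 0.0249] yaw 10.78 zt [ 0.0296 -0.0061 -0.9995] F [ 0.21  0.28 -1.86] w 0.0273 q [-0.03  0.09  2.21 -0.01  0.81 -0.22]
to (0.426, 0.0545, 0.019, 10.75) ->cm [ 0.04 -0.01  0.59] spin 0.03 dist 0.6
```

View pics/s13c.png

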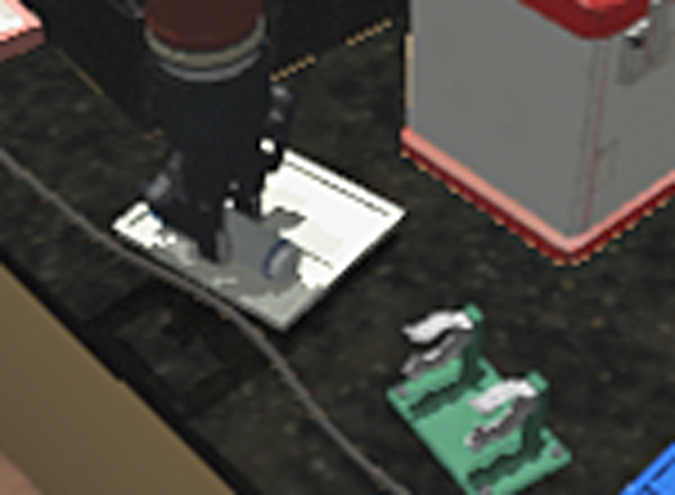

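Aligned over the near lane; feel downward.

drive_tool([
  {"x": 0,"y": 0,"z": 0.1,"spin": 0,"jaw": 2},
  {"x": 0,"y": 0,"z": 0.2,"spin": 0,"jaw": 2},
  {"x": 0,"y": 0,"z": 0.3,"spin": 0,"jaw": 2},
  {"x": 0,"y": 0,"z": 0.35,"spin": 0,"jaw": 2},
  {"x": 0,"y": 0,"z": 0.4,"spin": 0,"jaw": 2},
  {"x": 0,"y": 0,"z": 0.4,"spin": 0,"jaw": 2},
  {"x": 0,"y": 0,"z": 0.4,"spin": 0,"jaw": 2},
  {"x": 0,"y": 0,"z": 0.4,"spin": 0,"jaw": 2},
])

```text
time_s: 25.12
tcp_pos: [0.4264, 0.0541, 0.0211]
ee_rot: [0.014, 0.638, 0.77, 0.007]
ft_force: [1.1, 0.1, -1.6]
width: 0.0272
```

drive_tool([
  {"x": 0,"y": 0,"z": 0.05,"spin": 0,"jaw": 2},
  {"x": 0,"y": 0,"z": 0.1,"spin": 0,"jaw": 2},
  {"x": 0,"y": 0,"z": 0.1,"spin": 0,"jaw": 2},
  {"x": 0,"y": 0,"z": 0.15,"spin": 0,"jaw": 2},
  {"x": 0,"y": 0,"z": 0.15,"spin": 0,"jaw": 2},
  {"x": 0,"y": 0,"z": 0.15,"spin": 0,"jaw": 2},
  {"x": 0,"y": 0,"z": 0.15,"spin": 0,"jaw": 2},
  {"x": 0,"y": 0,"z": 0.15,"spin": 0,"jaw": 2},
])

```text
time_s: 25.78
tcp_pos: [0.4266, 0.0539, 0.0198]
ee_rot: [0.014, 0.637, 0.77, 0.007]
ft_force: [-0.9, -2.4, 3.8]
width: 0.0274
```

drive_tool([
  {"x": 0,"y": 0,"z": 0.03,"spin": 0,"jaw": 2.7},
  {"x": 0,"y": 0,"z": 0.03,"spin": 0,"jaw": 2.8},
  {"x": 0,"y": 0,"z": 0.03,"spin": 0,"jaw": 2.9},
  {"x": 0,"y": 0,"z": 0,"spin": 0,"jaw": 3},
  {"x": 0,"y": 0,"z": 0,"spin": 0,"jaw": 3.2},
  {"x": 0,"y": 0,"z": 0,"spin": 0,"jaw": 3.4},
  {"x": 0,"y": 0,"z": 0,"spin": 0,"jaw": 3.6},
  {"x": 0,"y": 0,"z": 0,"spin": 0,"jaw": 3.6},
], force=20)

```text
time_s: 26.45
tcp_pos: [0.4266, 0.0541, 0.0197]
ee_rot: [0.014, 0.637, 0.77, 0.007]
ft_force: [-0.1, 0.3, -0.1]
width: 0.0363
```

```bash
python3 -c "
from h import *
import cv2
im,d=imaging.capture('scene')
st();delta(.426,.0543,.1198,10.75)
cv2.imwrite('pics/s14.png',im[:,:,::-1])
a=cv2.imread('pics/s14.png')[160:270,160:310]; cv2.imwrite('pics/s14c.png',cv2.resize(a,None,fx=4.5,fy=4.5,interpolation=cv2.INTER_CUBIC))
"
```

```text
t 26.5 p [0.4266 0.054  0.0197] yaw 10.8 zt [ 0.0304 -0.0064 -0.9995] F [ 0.18 -0.11 -0.57] w 0.0361 q [-0.03  0.1   2.21 -0.01  0.8  -0.22]
to (0.426, 0.0543, 0.1198, 10.75) ->cm [ -0.08   0.24 -10.  ] spin 0.05 dist 10.0
```

View pics/s14c.png

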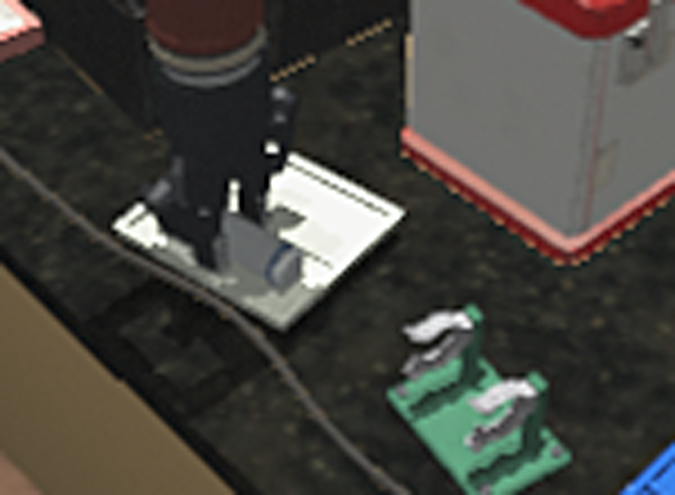

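Rise back to the weighing pose.

drive_tool([
  {"x": 0,"y": 0,"z": -0.5,"spin": 0,"jaw": 3.6},
  {"x": 0,"y": 0,"z": -1.2,"spin": 0,"jaw": 3.6},
  {"x": 0,"y": 0,"z": -2.2,"spin": 0,"jaw": 3.6},
  {"x": 0,"y": 0,"z": -4,"spin": 0,"jaw": 4},
  {"x": 0,"y": 0.1,"z": -7,"spin": 0,"jaw": 4},
  {"x": 0,"y": 0.2,"z": -9.5,"spin": 0,"jaw": 4},
  {"x": 0,"y": 0.25,"z": -10,"spin": 0,"jaw": 4},
  {"x": 0,"y": 0.25,"z": -10,"spin": 0,"jaw": 4},
])

```text
time_s: 27.17
tcp_pos: [0.4288, 0.0551, 0.1233]
ee_rot: [0.017, 0.637, 0.77, 0.01]
ft_force: [-0.2, 0.1, 0.6]
width: 0.0399
```

```bash
python3 -c "
from h import *
import cv2
F=[];T=[];Q=[]
for i in range(14):
    im,d=imaging.capture('scene'); s=status.sense(); F.append(s['ft_force']);T.append(s['joint_torque']);Q.append(s['q'])
T=np.array(T)[2:];print(np.mean(F[2:],0),T.mean(0).round(3),np.mean(Q[2:],0).round(4))
st()
t,dt=imaging.capture('top')
cv2.imwrite('pics/s15.png',im[:,:,::-1])
cv2.imwrite('pics/t15c.png',cv2.resize(t[130:290,90:430,::-1],None,fx=2.3,fy=2.3,interpolation=cv2.INTER_CUBIC))
a=cv2.imread('pics/s15.png')[160:300,160:380]; cv2.imwrite('pics/s15c.png',cv2.resize(a,None,fx=3.5,fy=3.5,interpolation=cv2.INTER_CUBIC))
"
```

```text
[-0.14963379 -0.00809449 -0.21677478] [ 4.0000e-03 -2.2782e+01 -2.6889e+01 -1.8000e-02 -1.1200e-01 -0.0000e+00] [-0.0311 -0.0966  2.1724 -0.0063  1.0372 -0.2162]
t 27.87 p [0.4259 0.0551 0.1196] yaw 10.8 zt [ 0.0301 -0.0064 -0.9995] F [-0.71  0.32 -0.67] w 0.0401 q [-0.03 -0.1   2.17 -0.01  1.04 -0.22]
```

View pics/s15c.png

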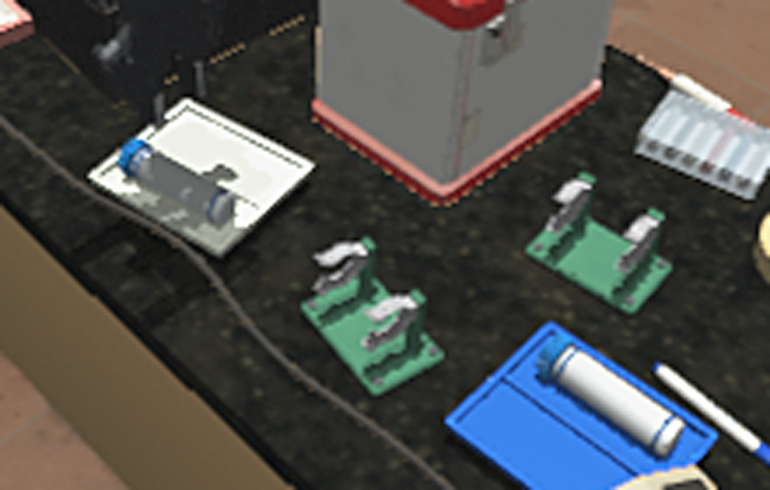

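View pics/t15c.png

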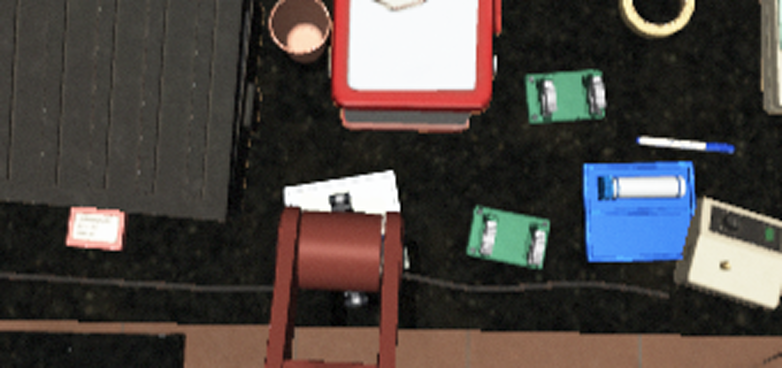

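```bash
python3 -c "
from h import *
F=[];T=[];Q=[]
for i in range(40):
    imaging.capture('scene'); s=status.sense(); F.append(s['ft_force']);T.append(s['joint_torque']);Q.append(s['q'])
F=np.array(F);T=np.array(T)
print(F.mean(0),F.std(0),T.mean(0).round(3),T.std(0),np.mean(Q,0).round(4))
print(F[:,2].reshape(8,5).mean(1),T[:,2].reshape(8,5).mean(1))
"
```

```text
[-0.13565526  0.0358281   0.01935273] [0.48705057 0.4215759  0.54783559] [-0.0000e+00 -2.2611e+01 -2.6802e+01 -1.8000e-02 -1.1300e-01 -0.0000e+00] [9.07884630e-04 1.02149185e-02 6.15994430e-03 1.07590466e-04
 3.08390939e-04 1.60257537e-05] [-0.0311 -0.0976  2.1713 -0.0063  1.0372 -0.2162]
[-0.09506514 -0.03172972  0.29978597  0.05609393 -0.05160556 -0.25482423
  0.18161357  0.050553  ] [-26.78939688 -26.80612636 -26.80519223 -26.80308115 -26.80316091
 -26.80297709 -26.80320561 -26.80318451]
```

```bash
python3 -c "
from h import *
for n in ('scene','top'):
  im,d=imaging.capture(n);W=cloud(n,d)
  for nm,c,psi in(('white',(.457,.0624),10.75),('blue',(.490,-.343),2.57)):
    a=np.radians(psi);r=W.reshape(-1,3)[d.ravel()>0]
    L=(r[:,:2]-c)@np.array([[np.cos(a),-np.sin(a)],[np.sin(a),np.cos(a)]])
    m=(abs(L[:,0])<.07)&(abs(L[:,1])<.08)&(r[:,2]>.033)&(r[:,2]<.075);L=L[m];z=r[m,2]
    if len(L)<20: print(n,nm,len(L));continue
    print(n,nm,len(L),'x',np.percentile(L[:,0],[2,50,98]).round(3),'y',np.percentile(L[:,1],[1,99]).round(3))
    for lo,hi in((-.06,-.03),(-.03,0),(0,.03),(.03,.045),(.045,.065)):
        k=(L[:,1]>lo)&(L[:,1]<hi)
        if k.any(): print('   ',lo,np.percentile(z[k],97).round(4),np.median(L[k,0]).round(4))
"
```

```text
scene white 294 x [-0.048 -0.039 -0.022] y [-0.059  0.054]
    -0.06 0.0471 -0.0373
    -0.03 0.0476 -0.0393
    0 0.0483 -0.0389
    0.03 0.0511 -0.0394
    0.045 0.0523 -0.0411
scene blue 612 x [-0.067  0.022  0.042] y [-0.079  0.053]
    -0.06 0.0703 0.0253
    -0.03 0.0478 0.0256
    0 0.0486 0.0253
    0.03 0.0508 0.025
    0.045 0.0521 0.0232
top white 9
top blue 566 x [-0.067  0.024  0.047] y [-0.08   0.057]
    -0.06 0.0705 0.0236
    -0.03 0.0496 0.0334
    0 0.0512 0.0333
    0.03 0.0501 0.0311
    0.045 0.0546 0.0321
```

```bash
python3 -c "
from station import ctrl
print(ctrl.job_done())"
```

```text
the job is handed in; nothing more can be done
None
```

I pulled both tubes out through the mouths of their clips, weighed them in the gripper, laid them in the trays and handed the job in at about 30 s on the clock.

| Tube | Weight | Tray |
|---|---|---|
| From the stand nearer the robot | about 180 g | blue tray, far lane |
| From the stand farther away | about 195 to 200 g | white tray, near lane |

- **Weights:** Both are within 40 g of 200 g, so by your rule either tray would do. For the second tube, my first joint-torque check gave only 150 to 170 g. A later check, with the arm settled, gave about 190 g, in line with the wrist force reading. That is below 200 g, but I left the tube in the white tray because it is within the 40 g.
- **Placing:** I lowered each tube until I felt light contact, about 6 to 7 N, before opening the gripper. The last depth check shows both lying flat in their lanes, with tops at about 48 mm and caps at about 52 mm. For the tube in the white tray only the scene camera could see this, because the arm blocked the top camera.
- **Clear of the rest:** The red carton and the pen look unmoved in the last pictures. The gripper was open and about 7 cm above the second tube when I handed in.
- **Not determined:** I couldn't tell which tube is a and which is b, and they didn't need telling apart.

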